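# Open the child-resistant brush-cleaner bottle

### The arm

A 6-joint arm with a two-finger parallel gripper is mounted at the origin on the work surface. World frame = base frame: x ahead of the robot, y to its left, z up, the work surface at z = 0. Lengths are in m, angles in degrees, forces in N, time in s.
With the tool pointing down it reaches from about 0.4 to 0.825 m from the base axis. Payload 7 kg.
Tool frame: the origin (TCP) lies midway between the tips of the shut fingers; the grasp point (between the pads) lies 19 mm behind it; z points along the fingers, y is the direction in which the jaws open and shut (so a half turn about z gives the same grasp; the last joint's range is limited). The gripper opens to 88 mm and grips with 3 to 60 N. Pads are 19 mm wide; open, the fingers measure 130 mm over their backs; the gripper's body (78 mm by 193 mm) begins 47 mm behind the grasp point.
Start: joints at [86.981, 20.546, 0.682, 0, -70.136, -16.507], TCP at [0.226, 0.636, 0.227] pointing down, gripper open.
Joint ranges: [-176.03, 176.03], [-82.01, 121.73], [-58.28, 71.71], [-173.87, 95.51], [-174.79, -0.11], [-173.66, 173.66]. Speed limits (degrees/s): [136.94, 136.94, 172.46, 180, 180, 180].

### API

Orientations are given as [roll, pitch, yaw] about the fixed x, y, z axes, in that order (R = Rz(yaw) Ry(pitch) Rx(roll)).
In Python, from plant import get_state, capture, close_job gives the robot as it stands.
- The arm moves only by the tool apply_moves, never from a script. Its argument "commands" is a list of rows, each an object with "grip": the opening, from 0 (shut) to 1 (fully open); "dp": the shift along the tool's x, y, z in mm, a list of three; "yaw": the turn about the tool's z in rad. A call has 1 to 12 rows; each row is the pose to reach, as a shift and turn from the pose commanded when the call began, along the tool's axes at that moment; what a row does not reach only later rows make up. A row lasts 1/8 s, in which the tool goes at most 62.5 mm and 10.7 degrees, less where a joint would pass 70% of its speed; a pose out of reach is approached as far as the arm can. A call with a gripper value outside its range is refused whole. The fingers move at their own pace and stop on an object; "newtons" is the grip in N (left out, the last holds). Time passes only in rows, so rows that repeat a pose let the fingers close. It gives the time, the measured TCP pose, the force and the opening at its end, in the units of the state.
- get_state(): the state, without advancing time (a new reading comes with each control period).
- capture(name): name is "scene" or "top" or "wrist"; returns a dict with "color" (384x512x3 uint8, red, green, blue), "camera_matrix" (3x3 intrinsics, pixels), "xyz" and "rotation" of the camera in the world; the wrist camera has in their place "T_tool_cam" (4x4, takes a point from camera to tool coordinates, whose origin is the TCP and whose axes are the flange's). Camera axes: x right, y up, looking along -z (the intrinsics and any distortion apply to the point x, -y, -z); pixel columns grow to the right and rows downward; lengths in m; the calibration is good to about 2 mm. The wrist camera is an equidistant fisheye: a pixel r from the principal point sees the ray r / f radians off the axis. A picture is of the moment at which its call begins: read the wrist's pose just before it. There is no depth.
- close_job(): hands the job in, once; it reports no verdict.
The state is a dict: "time_s": time; "joints": joint angles; "qd": joint speeds; "joint_torque": joint torques, N m; "tcp_pos": TCP position; "eef_rot": TCP orientation; "contact_force": force on the tool from outside, world axes, zero at the start; "moment": the same for the moment, N m; "gripper_width": finger opening in m.
Only numpy, scipy, OpenCV 4.12 (cv2) and the standard library are available. Lean on these libraries where they do the work, as an engineer would, in place of code of your own. Each camera call takes 0.05 s, during which the arm holds its last target.

### The job

Open the square white bottle of brush cleaner: push its red child-resistant cap down against its spring and keep it down while you turn it anticlockwise, past its ratchet, until you feel it come free; then lift it off and set it down right way up on the flat middle of the white saucer, letting go only once it stands there. Press and turn it firmly but never wrench it against its stops, and leave the bottle standing in its plywood caddy and everything else where it is.

Things in the scene. Friction and masses are not known exactly. Their poses are not given: they have to be found in the camera images.
- cap_center (a point): Red ribbed round cap, 50 mm in diameter, 32 mm high, 52 g, flat closed top with a thin white ring. This point is on its axis half-way up (16 mm under the top, 16 mm above the skirt's edge); z up along the axis. Push-and-turn closure: a spring holds it locked with this point 2 mm below the bottle's mouth; once free and let up it springs to 0.5 mm above the mouth and lifts straight off.
- cap_top (a point): Centre of the cap's flat top. Pushing the cap down takes 6.5 N to start, 18 N to reach the bottom, 4.5 mm down, where it goes stiff (15 N per mm more). Less than 3.5 mm down, two lugs inside the skirt catch on a square ratchet tooth under the neck's rim. Let up before it is free, it stays where it is left; lifted then, it catches, and pulling harder than the bottle's weight lifts the bottle.
- cap_skirt (a point): Centre of the skirt's lower edge. Not pushed, the cap only turns idly to and fro. Kept down it turns anticlockwise (seen from above) past the tooth and comes free 35 to 124 degrees from its start: different each time, not to be seen, only felt. Free for the next 28 degrees, up to a solid end stop. New grips between turns are fine. Over 80 N between cap and neck (about 1.4 N m of twist) breaks it.
- bottle_mouth (a point): Centre of the rim of the white bottle's neck, on its axis; z up, x and y square to the flat sides. Square bottle 88 x 88 mm, white, blue label, 0.6 to 0.9 kg, sides straight up to 145 mm above its base, sloping in to the 32 mm neck at 165 mm, rim at 205 mm. Stands loose in a caddy pocket, 1.5 mm play all round, so it cannot turn. Fingertips have room down to 15 mm below the locked cap's skirt.
- saucer_in (a point): Centre of the flat inner floor of the round white saucer, 5 mm above the table; flat floor about 80 mm across, rim 150 mm across and 16 mm above the table. z up. It lies loose on the table, 250 g.
- caddy: Plywood caddy screwed to the table, 109 x 209 mm, walls 69 mm high and 9 mm thick, with two 91 mm square pockets side by side along its y axis (centres 50 mm either side of the origin, floor 9 mm above the table). The white bottle may be in either pocket. Origin: centre of its underside.
- oil_bottle: squat square amber glass oil bottle, 88 mm wide, 130 mm high, black screw cap; stands in the caddy's other pocket; origin under its centre
- glue_bottle: round white glue bottle with a yellow nozzle, 68 mm across, 218 mm high; origin under its centre
- tumbler: striped ceramic tumbler, 80 mm across, 92 mm high; origin under its centre
- notebook: dark notebook 150 x 210 x 16 mm; origin under its centre
- headphones: black headphones lying on the notebook, about 165 x 215 mm, 34 mm high; origin under their centre
- offcut: timber offcut 45 x 130 x 35 mm; origin under its centre
- tape: roll of masking tape, 104 mm across, 25 mm high; origin under its centre
- brush_jar: glass jar 76 mm across, 100 mm high, with paint brushes standing in it up to 250 mm; origin under its centre
Mind the look-alikes: they are no part of the job. What is shaped like the part that bears cap_center but grey is not meant. What is shaped like the part that bears bottle_mouth but orange is not meant.

How it is judged (in metres and radians):
On the way, in this order (a step that is already met when the one before it is completed fails the run):
1. the cap is pushed down on the neck, so far that its lugs clear the ratchet (3.5 mm below its locked height) (z of cap_center in the frame of bottle_mouth between -0.009 and -0.0055 m and horizontal distance between cap_center and bottle_mouth below 0.006 m), for 0.1 s.
2. the cap is lifted clear of the neck, the bottle still standing in the caddy (z of cap_center in the frame of bottle_mouth above 0.03 m and z of bottle_mouth in the frame of caddy between 0.209 and 0.219 m and angle between bottle_mouth's own z axis and vertical below 0.06 rad and distance of bottle_mouth from where it was at the start of the episode below 0.015 m), for 0.1 s.
3. the cap stands upright on the saucer's floor while the fingers still hold it (z of cap_center in the frame of saucer_in between 0.012 and 0.021 m and horizontal distance between cap_center and saucer_in below 0.025 m and angle between cap_center's own z axis and vertical below 0.15 rad and contact force between the fingers and cap above 1 N), for 0.1 s.
At the end, for the whole second after the job is handed in: The cap stands right way up, flat and at rest on the saucer's floor, its axis within 25 mm of the saucer's centre; the white bottle stands fully down and upright in its pocket of the caddy (within 15 mm of where it stood); the bystanders are within 30 mm of where they were (horizontal distance between cap_center and saucer_in below 0.025 m and z of cap_center in the frame of saucer_in between 0.013 and 0.019 m and angle between cap_center's own z axis and vertical below 0.1 rad and linear speed of cap below 0.02 m/s and z of bottle_mouth in the frame of caddy between 0.209 and 0.219 m and angle between bottle_mouth's own z axis and vertical below 0.06 rad and distance of bottle_mouth from where it was at the start of the episode below 0.015 m and distance of each of oil_bottle, glue_bottle, tumbler, notebook, headphones, offcut, tape, brush_jar from where it was at the start of the episode below 0.03 m); the robot touches nothing.
It fails at once if the cap is forced or wrenched against the neck with more than 80 N (contact force between cap and bottle above 80 N).
It fails at once if the bottle is pulled up or pushed over: its mouth moves more than 20 mm (distance of bottle_mouth from where it was at the start of the episode above 0.02 m).
It fails at once if a bystander is moved more than 30 mm (distance of any of oil_bottle, glue_bottle, tumbler, notebook, headphones, offcut, tape, brush_jar from where it was at the start of the episode above 0.03 m).
It also fails if it takes over 61 s, if anything falls off the work surface, if the arm or the gripper's body presses on something with over 40 N, if the wrist force passes 120 N, or if a joint passes its speed limit or range.

## Working session

There is one attempt and no reset: what is moved stays moved. The work goes in short steps, Python scripts to look and compute and a tool call to move; the robot and the scene stay as the last step left them, time stands still between calls to the robot, and variables do not carry over. Pictures are saved under pics/ and viewed, and the job is handed in when it is done.

Besides the shell and the picture viewer there is one more tool, called after "Call:" by a JSON object that holds its "fn" and its "kwargs", one argument or row to a line. apply_moves: Moves the arm, as the interface text tells. Its arguments: {"type":"object","properties":{"commands":{"type":"array","items":{"type":"object","properties":{"grip":{"type":"number"},"dp":{"type":"array","items":{"type":"number"}},"yaw":{"type":"number"}}}},"newtons":{"type":"number"}},"required":["commands"]}

```bash
mkdir -p pics; python3 - <<'E'
from plant import get_state, capture
import cv2,numpy as np
s=get_state();print(s)
for n in("scene","top","wrist"):
    c=capture(n);cv2.imwrite(f"pics/{n}0.png",cv2.cvtColor(c["color"],cv2.COLOR_RGB2BGR))
    print(n,{k:np.round(v,4).tolist() for k,v in c.items() if k!="color" and not isinstance(v,str)})
    np.savez(f"{n}0.npz",**c)
E
```

```text
{'time_s': 0.0, 'joints': array([ 8.69811370e+01,  2.05900023e+01,  6.33164427e-01, -2.18002033e-02,
       -7.01359942e+01, -1.65059124e+01]), 'qd': array([ 0.02755706, -0.04578627,  0.05660186,  0.03924232,  0.06882336,
        0.02443915]), 'joint_torque': array([ 1.12979040e-03, -5.82721853e+01,  2.93051022e+01,  6.99689895e+00,
        6.87344917e-03, -1.71944484e-04]), 'tcp_pos': array([0.22545663, 0.63570166, 0.22562895]), 'eef_rot': array([ 1.79905170e+02, -6.72861106e-03, -1.95321939e+01]), 'contact_force': array([0.56941186, 0.98553907, 0.57437037]), 'moment': array([-0.00125804, -0.06569883,  0.00505994]), 'gripper_width': 0.08793035194301511}
scene {'camera_matrix': [[438.895, 0.0, 249.6626], [0.0, 438.895, 193.8331], [0.0, 0.0, 1.0]], 'xyz': [1.5938, 0.6696, 1.0528], 'rotation': [53.9431, 1.0946, 121.6746]}
top {'camera_matrix': [[413.115, 0.0, 257.3539], [0.0, 413.115, 190.4898], [0.0, 0.0, 1.0]], 'xyz': [0.4307, -0.0197, 1.4941], 'rotation': [4.3225, -0.3433, -90.8788]}
wrist {'camera_matrix': [[297.3186, 0.0, 256.3457], [0.0, 297.3186, 191.0971], [0.0, 0.0, 1.0]], 'T_tool_cam': [[-0.0007, 0.9578, 0.2874, 0.0789], [1.0, 0.0008, -0.0003, -0.0003], [-0.0005, 0.2874, -0.9578, -0.1579], [0.0, 0.0, 0.0, 1.0]]}
```

View pics/scene0.png

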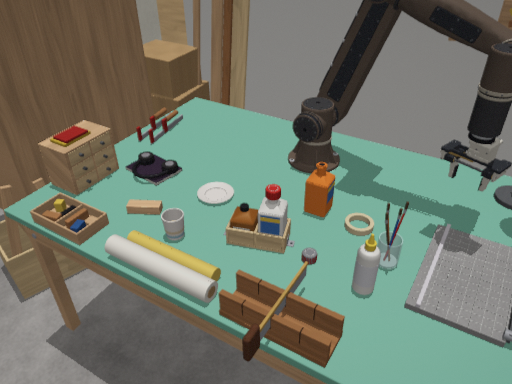

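View pics/top0.png

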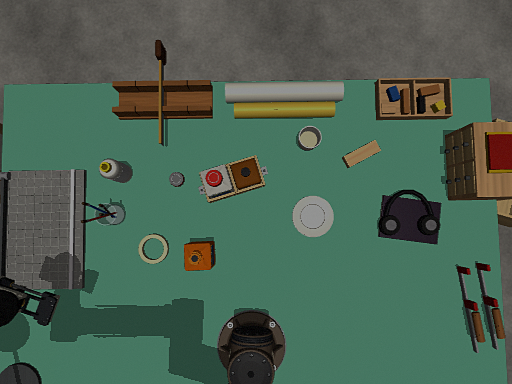

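View pics/wrist0.png

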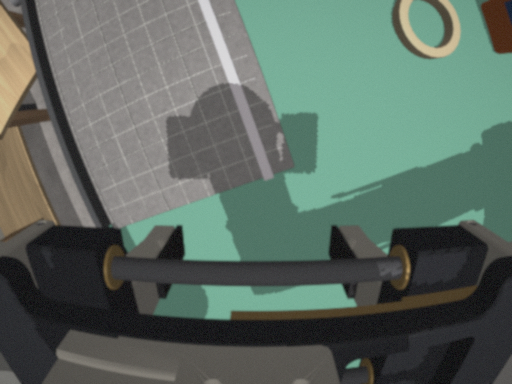

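```bash
cat > h.py <<'E'
import numpy as np,cv2
from scipy.spatial.transform import Rotation as R
def Rm(r): return R.from_euler('xyz',r,degrees=True).as_matrix()
def ray(c,uv):
    K=c["camera_matrix"]; d=np.linalg.inv(K)@[uv[0],uv[1],1]; d=np.array([d[0],-d[1],-d[2]])
    return np.array(c["xyz"]),Rm(c["rotation"])@d
def onz(c,uv,z):
    o,d=ray(c,uv); return o+d*(z-o[2])/d[2]
def wray(c,pos,rot,uv):
    K=c["camera_matrix"]; x=uv[0]-K[0,2];y=uv[1]-K[1,2];r=np.hypot(x,y);t=r/K[0,0]
    d=np.array([np.sin(t)*x/r,-np.sin(t)*y/r,-np.cos(t)]); T=c["T_tool_cam"]
    W=Rm(rot); return pos+W@T[:3,3], W@T[:3,:3]@d
E
python3 - <<'E'
from h import *
t=dict(np.load("top0.npz",allow_pickle=True));s=dict(np.load("scene0.npz",allow_pickle=True))
def comps(c,lo,roi,sat=None):
    h=cv2.cvtColor(c["color"],cv2.COLOR_RGB2HSV)
    return h
for n,c,roi in(("top",t,(190,150,240,200)),("scene",s,(255,175,295,205))):
    h=cv2.cvtColor(c["color"],cv2.COLOR_RGB2HSV)
    m=(((h[...,0]<6)|(h[...,0]>172))&(h[...,1]>150)&(h[...,2]>80)).astype(np.uint8)
    k=np.zeros_like(m);k[roi[1]:roi[3],roi[0]:roi[2]]=m[roi[1]:roi[3],roi[0]:roi[2]]
    ys,xs=np.where(k); print(n,len(xs),xs.min(),xs.max(),ys.min(),ys.max(),xs.mean(),ys.mean())
    uv=((xs.mean()),(ys.mean()))
    for z in(.212,.22,.228): print(z,onz(c,uv,z).round(4))
for n,c,(x0,y0,x1,y1) in(("top",t,(193,158,233,198)),("topsau",t,(285,190,340,242)),("sc",s,(245,175,305,250)),("scsau",s,(190,175,245,210))):
    im=cv2.cvtColor(c["color"],cv2.COLOR_RGB2BGR)[y0:y1,x0:x1]
    cv2.imwrite(f"pics/crop_{n}.png",cv2.resize(im,None,fx=8,fy=8,interpolation=0))
h=cv2.cvtColor(t["color"],cv2.COLOR_RGB2HSV)
m=np.zeros((384,512),np.uint8);m[185:245,280:345]=((h[...,1]<60)&(h[...,2]>90))[185:245,280:345]
cs,_=cv2.findContours(m,0,2);cc=max(cs,key=cv2.contourArea);e=cv2.fitEllipse(cc);print(e,onz(t,e[0],.016).round(4))
h=cv2.cvtColor(s["color"],cv2.COLOR_RGB2HSV)
m=np.zeros((384,512),np.uint8);m[175:210,190:245]=((h[...,1]<60)&(h[...,2]>90))[175:210,190:245]
cs,_=cv2.findContours(m,0,2);cc=max(cs,key=cv2.contourArea);e=cv2.fitEllipse(cc);print(e,onz(s,e[0],.014).round(4))
E
cd pics; python3 -c "
import cv2,numpy as np
a=[cv2.resize(cv2.imread(f'crop_{n}.png'),(390,290)) for n in('top','topsau','sc','scsau')]
cv2.imwrite('m.png',np.vstack([np.hstack(a[:2]),np.hstack(a[2:])]))"
```

```text
top 171 206 221 170 185 213.3216374269006 177.3684210526316
0.212 [0.5706 0.1077 0.212 ]
0.22 [0.5697 0.1069 0.22  ]
0.228 [0.5688 0.1062 0.228 ]
scene 170 266 280 185 199 272.9117647058824 192.45882352941177
0.212 [0.5747 0.1111 0.212 ]
0.22 [0.5844 0.1164 0.22  ]
0.228 [0.5941 0.1217 0.228 ]
((312.5447082519531, 215.98330688476562), (40.72129821777344, 41.21778106689453), 140.92324829101562) [ 0.448  -0.2262  0.016 ]
((215.1759490966797, 192.23902893066406), (21.82924461364746, 37.21688461303711), 85.28024291992188) [ 0.4507 -0.2233  0.014 ]
```

View pics/m.png

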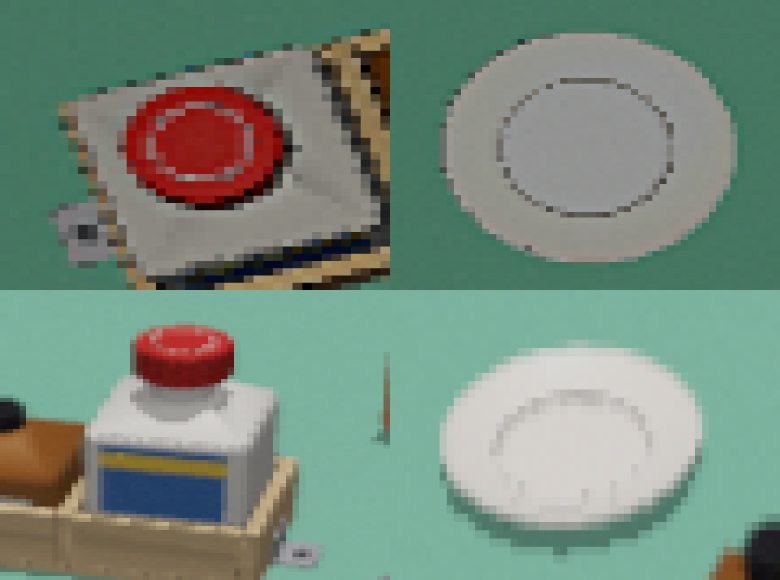

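Call:
{"fn": "apply_moves", "kwargs": {
  "commands": [
    {"dp":[0,0,-60],"grip":1},
    {"dp":[0,0,-100]},
    {"dp":[50,40,-105],"yaw":0.15},
    {"dp":[100,76,-105],"yaw":0.3},
    {"dp":[150,115,-105],"yaw":0.45},
    {"dp":[200,153,-105],"yaw":0.6},
    {"dp":[250,191,-105],"yaw":0.75},
    {"dp":[300,230,-105],"yaw":0.9},
    {"dp":[350,268,-105],"yaw":1.05},
    {"dp":[400,306,-105],"yaw":1.2},
    {"dp":[450,344,-105],"yaw":1.35},
    {"dp":[500,382,-105],"yaw":1.45}
  ],
  "newtons": 45
}}

```text
$.commands[0]: bad value
```

Call:
{"fn": "apply_moves", "kwargs": {
  "commands": [
    {"dp":[0,0,0]},
    {"dp":[0,0,0]}
  ]
}}

```text
$.commands[0]: bad value
```

```bash
python3 - <<'E'
from h import *
from plant import get_state, capture
s=get_state();c=capture("wrist")
print(s['time_s'],s['joints'].round(2),s['tcp_pos'].round(4),s['eef_rot'].round(2),s['contact_force'].round(2),s['moment'].round(3))
cv2.imwrite("pics/w1.png",cv2.cvtColor(c["color"],cv2.COLOR_RGB2BGR))
h=cv2.cvtColor(c["color"],cv2.COLOR_RGB2HSV)
m=(((h[...,0]<6)|(h[...,0]>172))&(h[...,1]>150)&(h[...,2]>60)).astype(np.uint8)
cs,_=cv2.findContours(m,0,2)
for k in sorted(cs,key=cv2.contourArea)[-2:]:
    print(cv2.contourArea(k),cv2.boundingRect(k),cv2.minEnclosingCircle(k))
    (u,v),r=cv2.minEnclosingCircle(k)
    o,d=wray(c,s['tcp_pos'],s['eef_rot'],(u,v));print((o+d*(.228-o[2])/d[2]).round(4),(o+d*(.22-o[2])/d[2]).round(4))
E
```

```text
0.15 [ 8.698e+01  2.058e+01  6.500e-01 -2.000e-02 -7.014e+01 -1.651e+01] [0.2255 0.6358 0.2258] [ 1.7993e+02 -1.0000e-02 -1.9530e+01] [-0.28 -0.26  0.34] [-0.029  0.028  0.006]
```

View pics/w1.png

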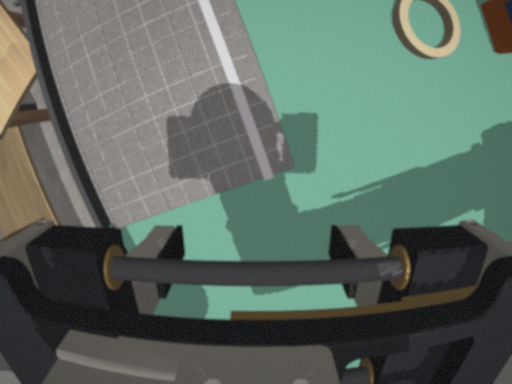

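Call:
{"fn": "apply_moves", "kwargs": {
  "commands": [
    {"dp":[0,0,-60],"grip":1,"yaw":0},
    {"dp":[0,0,-100],"grip":1,"yaw":0},
    {"dp":[50,40,-105],"yaw":0.15,"grip":1},
    {"dp":[100,76,-105],"yaw":0.3,"grip":1},
    {"dp":[150,115,-105],"yaw":0.45,"grip":1},
    {"dp":[200,153,-105],"yaw":0.6,"grip":1},
    {"dp":[250,191,-105],"yaw":0.75,"grip":1},
    {"dp":[300,230,-105],"yaw":0.9,"grip":1},
    {"dp":[350,268,-105],"yaw":1.05,"grip":1},
    {"dp":[400,306,-105],"yaw":1.2,"grip":1},
    {"dp":[450,344,-105],"yaw":1.35,"grip":1},
    {"dp":[500,382,-105],"yaw":1.45,"grip":1}
  ],
  "newtons": 45
}}

```text
time_s: 1.7
tcp_pos: [0.5675, 0.1109, 0.3317]
eef_rot: [-180.0, 0.0, -102.8]
contact_force: [1.1, 1.0, -0.4]
gripper_width: 0.0879
```

Call:
{"fn": "apply_moves", "kwargs": {
  "commands": [
    {"dp":[0,0,0],"yaw":0,"grip":1},
    {"dp":[0,0,0],"yaw":0,"grip":1}
  ]
}}

```text
time_s: 1.95
tcp_pos: [0.5667, 0.1124, 0.3312]
eef_rot: [180.0, -0.0, -102.6]
contact_force: [0.0, 0.2, -0.2]
gripper_width: 0.0876
```

```bash
cat > w.py <<'E'
import sys
from h import *
from plant import get_state, capture
s=get_state();c=capture("wrist")
print(s['time_s'],s['joints'].round(2),s['tcp_pos'].round(4),s['eef_rot'].round(2),s['contact_force'].round(2),s['moment'].round(3),s['gripper_width'])
cv2.imwrite(sys.argv[1],cv2.cvtColor(c["color"],cv2.COLOR_RGB2BGR))
h=cv2.cvtColor(c["color"],cv2.COLOR_RGB2HSV)
m=(((h[...,0]<6)|(h[...,0]>172))&(h[...,1]>150)&(h[...,2]>60)).astype(np.uint8)
cs,_=cv2.findContours(m,0,2)
for k in sorted(cs,key=cv2.contourArea)[-2:]:
    print(cv2.contourArea(k),cv2.boundingRect(k),cv2.minEnclosingCircle(k))
    (u,v),r=cv2.minEnclosingCircle(k)
    o,d=wray(c,s['tcp_pos'],s['eef_rot'],(u,v));print((o+d*(.228-o[2])/d[2]).round(4),(o+d*(.22-o[2])/d[2]).round(4))
E
python3 w.py pics/w2.png
```

```text
1.95 [ 3.060e+01  8.540e+00 -1.950e+00 -2.000e-02 -7.954e+01 -4.324e+01] [0.5667 0.1124 0.3312] [ 1.7997e+02 -1.0000e-02 -1.0265e+02] [ 0.04  0.22 -0.16] [ 0.101 -0.039  0.003] 0.0875523430129888
2133.0 (225, 155, 53, 55) ((250.5, 182.1666717529297), 27.208141326904297)
[0.5712 0.1033 0.228 ] [0.5718 0.1054 0.22  ]
```

View pics/w2.png

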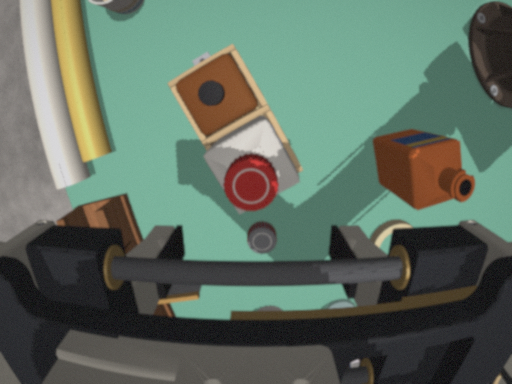

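```bash
cat > ring.py <<'E'
from h import *
from plant import get_state, capture
s=get_state();c=capture("wrist")
print(s['tcp_pos'].round(4),s['eef_rot'].round(2))
im=c["color"].astype(int)
h=cv2.cvtColor(c["color"],cv2.COLOR_RGB2HSV)
m=(((h[...,0]<8)|(h[...,0]>170))&(h[...,1]>130)&(h[...,2]>50)).astype(np.uint8)
cs,_=cv2.findContours(m,0,2);k=max(cs,key=cv2.contourArea)
f=np.zeros_like(m);cv2.drawContours(f,[cv2.convexHull(k)],-1,1,-1);f=cv2.erode(f,np.ones((7,7)))
g=f*(im[...,1]>110).astype(np.uint8)
ys,xs=np.where(g);print(len(xs),xs.min(),xs.max(),ys.min(),ys.max())
P=np.array([ (lambda o,d:(o+d*(.228-o[2])/d[2])[:2])(*wray(c,s['tcp_pos'],s['eef_rot'],(x,y))) for x,y in zip(xs,ys)])
A=np.c_[2*P,np.ones(len(P))];q=np.linalg.lstsq(A,(P**2).sum(1),rcond=None)[0]
print("circle",q[:2].round(4),np.sqrt(q[2]+q[:2]@q[:2]).round(4))
rr=np.hypot(*(P-q[:2]).T);P=P[abs(rr-np.median(rr))<.0015];A=np.c_[2*P,np.ones(len(P))];q=np.linalg.lstsq(A,(P**2).sum(1),rcond=None)[0]
print("circle",len(P),q[:2].round(4),np.sqrt(q[2]+q[:2]@q[:2]).round(4))
W=Rm(s['eef_rot']); print("shift mm tool xyz", (W.T@(np.r_[q[:2],.193]-s['tcp_pos'])*1000).round(1))
x,y,w,hh=cv2.boundingRect(k);cv2.imwrite("pics/ring.png",cv2.resize(cv2.cvtColor(c["color"],cv2.COLOR_RGB2BGR)[y-20:y+hh+20,x-20:x+w+20],None,fx=6,fy=6,interpolation=0))
E
python3 ring.py
```

```text
[0.5664 0.1131 0.3314] [ 179.98    0.   -102.57]
71 233 267 168 197
circle [0.572  0.1067] 0.0157
circle 71 [0.572  0.1067] 0.0157
shift mm tool xyz [  5.1  -6.9 138.4]
```

View pics/ring.png

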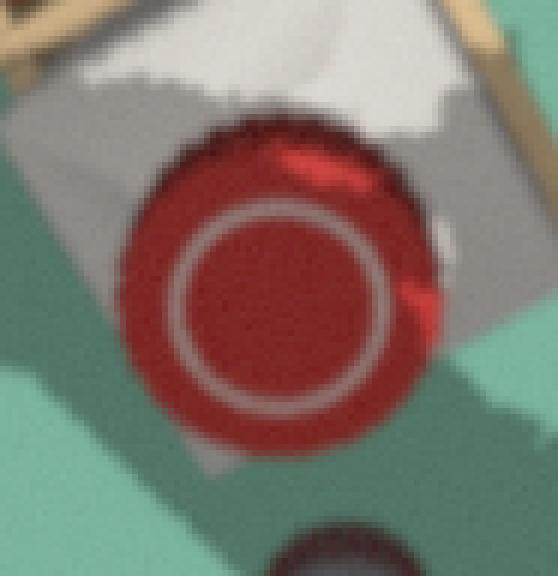

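Call:
{"fn": "apply_moves", "kwargs": {
  "commands": [
    {"dp":[5,-6,40],"yaw":0,"grip":1},
    {"dp":[5,-6,85],"yaw":0,"grip":1},
    {"dp":[5,-6,85],"yaw":0,"grip":1},
    {"dp":[5,-6,85],"yaw":0,"grip":1}
  ]
}}

```text
time_s: 2.55
tcp_pos: [0.5722, 0.1076, 0.2486]
eef_rot: [-179.9, 0.0, -102.5]
contact_force: [-0.5, 0.2, 0.8]
gripper_width: 0.0877
```

```bash
python3 ring.py; python3 w.py pics/w3.png
```

```text
[0.5722 0.1076 0.2486] [-1.7988e+02  4.0000e-02 -1.0249e+02]
280 233 283 202 247
circle [0.572  0.1067] 0.0158
circle 280 [0.572  0.1067] 0.0158
shift mm tool xyz [ 0.9  0.2 55.6]
2.6 [ 2.990e+01  1.097e+01 -9.550e+00  5.000e-02 -6.930e+01 -4.243e+01] [0.5725 0.1076 0.249 ] [-1.7983e+02  9.0000e-02 -1.0251e+02] [-0.34 -0.28  0.46] [ 0.137 -0.062  0.003] 0.08748660850106575
4318.5 (222, 178, 74, 79) ((258.7947998046875, 217.29190063476562), 39.300048828125)
[0.5706 0.1014 0.228 ] [0.5713 0.1046 0.22  ]
```

View pics/w3.png

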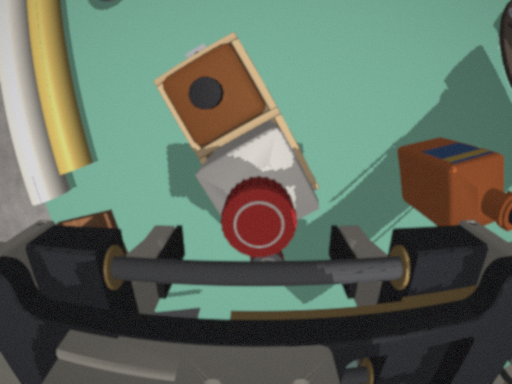

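Call:
{"fn": "apply_moves", "kwargs": {
  "commands": [
    {"dp":[1,0,30],"yaw":0,"grip":1},
    {"dp":[1,0,50],"yaw":0,"grip":1},
    {"dp":[1,0,55],"yaw":0,"grip":1},
    {"dp":[1,0,55],"yaw":0,"grip":0.5},
    {"dp":[1,0,55],"yaw":0,"grip":0.4},
    {"dp":[1,0,55],"yaw":0,"grip":0.4},
    {"dp":[1,0,55],"yaw":0,"grip":0.4},
    {"dp":[1,0,55],"yaw":0,"grip":0.4}
  ],
  "newtons": 45
}}

```text
time_s: 3.65
tcp_pos: [0.571, 0.1057, 0.1918]
eef_rot: [180.0, 0.0, -102.6]
contact_force: [-2.5, 1.3, 2.4]
gripper_width: 0.0498
```

```bash
cat > st.py <<'E'
from plant import get_state
s=get_state();print(s['time_s'],s['tcp_pos'].round(4),s['eef_rot'].round(2),'F',s['contact_force'].round(2),'M',s['moment'].round(3),'w',round(s['gripper_width'],4),'j6',s['joints'][5].round(2),'tau6',s['joint_torque'].round(2))
E
python3 st.py; python3 st.py;python3 w.py pics/w4.png
```

```text
3.65 [0.571  0.1057 0.1918] [ 1.7998e+02  1.0000e-02 -1.0261e+02] F [-2.49  1.29  2.43] M [ 0.504  0.998 -0.063] w 0.0498 j6 -42.35 tau6 [-1.000e+00 -4.476e+01  2.750e+01  7.110e+00  6.700e-01  3.000e-02]
3.65 [0.571  0.1057 0.1918] [ 1.7998e+02  1.0000e-02 -1.0261e+02] F [-2.49  1.29  2.43] M [ 0.504  0.998 -0.063] w 0.0498 j6 -42.35 tau6 [-1.000e+00 -4.476e+01  2.750e+01  7.110e+00  6.700e-01  3.000e-02]
3.65 [ 2.976e+01  1.320e+01 -1.438e+01 -2.000e-02 -6.244e+01 -4.235e+01] [0.571  0.1057 0.1918] [ 1.7998e+02  1.0000e-02 -1.0261e+02] [-2.49  1.29  2.43] [ 0.504  0.998 -0.063] 0.049834488699817124
719.5 (212, 286, 90, 25) ((256.5, 287.0), 44.51133346557617)
[0.5737 0.1132 0.228 ] [0.5749 0.1187 0.22  ]
3196.0 (207, 207, 100, 54) ((256.5, 256.441162109375), 49.566192626953125)
[0.5698 0.0961 0.228 ] [0.5708 0.1005 0.22  ]
```

View pics/w4.png

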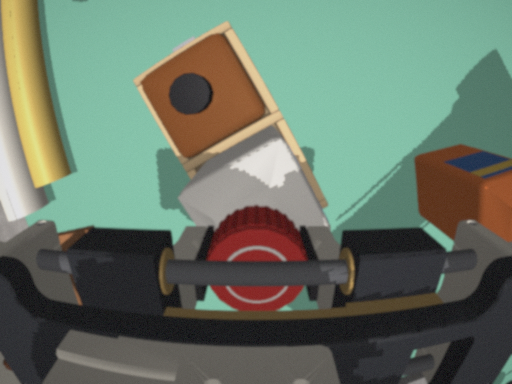

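Call:
{"fn": "apply_moves", "kwargs": {
  "commands": [
    {"dp":[0,0,1.5],"yaw":0,"grip":0.4},
    {"dp":[0,0,3],"yaw":0,"grip":0.4},
    {"dp":[0,0,4],"yaw":0,"grip":0.4},
    {"dp":[0,0,4],"yaw":0,"grip":0.4}
  ]
}}

```text
time_s: 4.2
tcp_pos: [0.5719, 0.1058, 0.1894]
eef_rot: [-179.9, 0.1, -102.6]
contact_force: [-4.8, 2.1, 13.2]
gripper_width: 0.0492
```

```bash
python3 st.py
```

```text
4.2 [0.5719 0.1058 0.1894] [-1.7988e+02  5.0000e-02 -1.0256e+02] F [-4.77  2.13 13.16] M [0.515 1.766 0.008] w 0.0492 j6 -42.35 tau6 [-1.270e+00 -3.955e+01  2.456e+01  5.990e+00  1.360e+00  1.000e-02]
```

Call:
{"fn": "apply_moves", "kwargs": {
  "commands": [
    {"dp":[0,0,1],"yaw":0,"grip":0.4},
    {"dp":[0,0,2],"yaw":0,"grip":0.4},
    {"dp":[0,0,3],"yaw":0,"grip":0.4},
    {"dp":[0,0,3],"yaw":0,"grip":0.4}
  ]
}}

```text
time_s: 4.7
tcp_pos: [0.5725, 0.1059, 0.1875]
eef_rot: [-179.8, 0.1, -102.5]
contact_force: [-6.6, 1.3, 18.4]
gripper_width: 0.0492
```

```bash
python3 st.py
```

```text
4.7 [0.5725 0.1059 0.1875] [-1.7979e+02  9.0000e-02 -1.0254e+02] F [-6.6   1.33 18.38] M [ 0.612  2.259 -0.047] w 0.0492 j6 -42.35 tau6 [-1.440e+00 -3.676e+01  2.301e+01  5.410e+00  1.730e+00  2.000e-02]
```

Call:
{"fn": "apply_moves", "kwargs": {
  "commands": [
    {"dp":[0,1.5,1],"yaw":0,"grip":0.4},
    {"dp":[0,1.5,2],"yaw":0,"grip":0.4},
    {"dp":[0,1.5,2],"yaw":0,"grip":0.4}
  ]
}}

```text
time_s: 5.08
tcp_pos: [0.5717, 0.1059, 0.1868]
eef_rot: [-179.7, 0.1, -102.5]
contact_force: [-7.1, -0.2, 23.7]
gripper_width: 0.05
```

```bash
python3 st.py
```

```text
5.075 [0.5717 0.1059 0.1868] [-1.7968e+02  9.0000e-02 -1.0252e+02] F [-7.09 -0.25 23.66] M [-0.131  2.603 -0.036] w 0.05 j6 -42.46 tau6 [-3.500e-01 -3.304e+01  2.139e+01  4.110e+00  2.410e+00  2.000e-02]
```

Call:
{"fn": "apply_moves", "kwargs": {
  "commands": [
    {"dp":[0,0,0],"yaw":-0.08,"grip":0.4},
    {"dp":[0,0,0],"yaw":-0.16,"grip":0.4},
    {"dp":[0,0,0],"yaw":-0.16,"grip":0.4}
  ]
}}

```text
time_s: 5.45
tcp_pos: [0.572, 0.106, 0.1868]
eef_rot: [-179.6, 0.1, -93.3]
contact_force: [-4.7, -0.9, 23.3]
gripper_width: 0.0497
```

```bash
python3 st.py
```

```text
5.45 [0.572  0.106  0.1868] [-1.7964e+02  6.0000e-02 -9.3300e+01] F [-4.72 -0.88 23.28] M [-0.089  2.054  0.023] w 0.0497 j6 -33.23 tau6 [ -0.3  -33.92  21.14   3.92   1.9    0.47]
```

Call:
{"fn": "apply_moves", "kwargs": {
  "commands": [
    {"dp":[0,0,0],"yaw":-0.1,"grip":0.4},
    {"dp":[0,0,0],"yaw":-0.2,"grip":0.4},
    {"dp":[0,0,0],"yaw":-0.2,"grip":0.4}
  ]
}}

```text
time_s: 5.82
tcp_pos: [0.5722, 0.1062, 0.1868]
eef_rot: [-179.6, -0.0, -81.8]
contact_force: [-5.3, 0.1, 21.7]
gripper_width: 0.0499
```

```bash
python3 st.py
```

```text
5.825 [0.5722 0.1062 0.1868] [-179.62   -0.    -81.81] F [-5.27  0.11 21.71] M [0.067 1.995 0.14 ] w 0.0499 j6 -21.75 tau6 [ -0.69 -34.11  20.98   3.99   1.73   0.54]
```

Call:
{"fn": "apply_moves", "kwargs": {
  "commands": [
    {"dp":[0,0,0],"yaw":-0.1,"grip":0.4},
    {"dp":[0,0,0],"yaw":-0.2,"grip":0.4},
    {"dp":[0,0,0],"yaw":-0.2,"grip":0.4}
  ]
}}

```text
time_s: 6.2
tcp_pos: [0.5723, 0.1063, 0.1868]
eef_rot: [-179.6, -0.1, -70.4]
contact_force: [-5.0, 0.3, 22.0]
gripper_width: 0.05
```

```bash
python3 st.py
```

```text
6.2 [0.5723 0.1063 0.1868] [-1.7961e+02 -8.0000e-02 -7.0350e+01] F [-4.99  0.33 22.04] M [0.158 1.841 0.089] w 0.05 j6 -10.29 tau6 [ -0.8  -34.28  20.83   3.99   1.59   0.54]
```

Call:
{"fn": "apply_moves", "kwargs": {
  "commands": [
    {"dp":[0,0,0],"yaw":-0.05,"grip":0.4},
    {"dp":[0,0,0],"yaw":-0.1,"grip":0.4}
  ]
}}

```text
time_s: 6.45
tcp_pos: [0.5723, 0.1064, 0.1868]
eef_rot: [-179.6, -0.1, -64.6]
contact_force: [-5.3, 1.0, 21.9]
gripper_width: 0.0493
```

```bash
python3 st.py
```

```text
6.45 [0.5723 0.1064 0.1868] [-1.7961e+02 -1.1000e-01 -6.4620e+01] F [-5.33  0.96 21.92] M [ 0.235  1.722 -0.141] w 0.0493 j6 -4.56 tau6 [ -0.65 -34.34  20.67   4.11   1.47  -0.54]
```

Call:
{"fn": "apply_moves", "kwargs": {
  "commands": [
    {"dp":[0,0,0],"yaw":-0.05,"grip":0.4},
    {"dp":[0,0,0],"yaw":-0.1,"grip":0.4}
  ]
}}

```text
time_s: 6.7
tcp_pos: [0.5724, 0.1064, 0.1868]
eef_rot: [-179.6, -0.1, -58.9]
contact_force: [-5.1, 0.2, 22.3]
gripper_width: 0.0498
```

```bash
python3 st.py
```

```text
6.7 [0.5724 0.1064 0.1868] [-1.7962e+02 -1.5000e-01 -5.8890e+01] F [-5.13  0.22 22.28] M [ 0.259  1.66  -0.152] w 0.0498 j6 1.17 tau6 [ -0.7  -34.43  20.59   4.1    1.4   -0.52]
```

Call:
{"fn": "apply_moves", "kwargs": {
  "commands": [
    {"dp":[0,0,0],"yaw":-0.05,"grip":0.4},
    {"dp":[0,0,0],"yaw":-0.1,"grip":0.4}
  ]
}}

```text
time_s: 6.95
tcp_pos: [0.5725, 0.1064, 0.1868]
eef_rot: [-179.6, -0.2, -53.2]
contact_force: [-5.0, 1.5, 21.6]
gripper_width: 0.05
```

```bash
python3 st.py
```

```text
6.95 [0.5725 0.1064 0.1868] [-179.62   -0.19  -53.16] F [-4.99  1.52 21.65] M [ 0.281  1.56  -0.204] w 0.05 j6 6.9 tau6 [ -0.79 -34.53  20.49   4.1    1.3   -0.53]
```

Call:
{"fn": "apply_moves", "kwargs": {
  "commands": [
    {"dp":[0,0,0],"yaw":-0.05,"grip":0.4},
    {"dp":[0,0,0],"yaw":-0.1,"grip":0.4}
  ]
}}

```text
time_s: 7.2
tcp_pos: [0.5725, 0.1065, 0.1869]
eef_rot: [-179.6, -0.2, -47.4]
contact_force: [-4.0, 1.6, 20.5]
gripper_width: 0.0498
```

```bash
python3 st.py
```

```text
7.2 [0.5725 0.1065 0.1869] [-179.64   -0.23  -47.43] F [-4.    1.62 20.46] M [ 0.35   1.561 -0.137] w 0.0498 j6 12.63 tau6 [ -0.78 -34.64  20.42   4.06   1.21  -0.53]
```

Call:
{"fn": "apply_moves", "kwargs": {
  "commands": [
    {"dp":[0,0,0],"yaw":-0.05,"grip":0.4},
    {"dp":[0,0,0],"yaw":-0.1,"grip":0.4}
  ]
}}

```text
time_s: 7.45
tcp_pos: [0.5726, 0.1065, 0.1869]
eef_rot: [-179.7, -0.3, -41.7]
contact_force: [-3.3, 0.4, 21.4]
gripper_width: 0.0497
```

```bash
python3 st.py
```

```text
7.45 [0.5726 0.1065 0.1869] [-179.65   -0.27  -41.7 ] F [-3.26  0.44 21.35] M [ 0.306  1.342 -0.126] w 0.0497 j6 18.36 tau6 [ -0.78 -34.74  20.35   4.02   1.13  -0.54]
```

Call:
{"fn": "apply_moves", "kwargs": {
  "commands": [
    {"dp":[0,0,-3],"yaw":0,"grip":0.4},
    {"dp":[0,0,-6],"yaw":0,"grip":0.4},
    {"dp":[0,0,-9],"yaw":0,"grip":0.4},
    {"dp":[0,0,-9],"yaw":0,"grip":0.4}
  ]
}}

```text
time_s: 7.95
tcp_pos: [0.5707, 0.106, 0.192]
eef_rot: [-179.9, -0.1, -41.9]
contact_force: [3.2, 0.0, 3.1]
gripper_width: 0.0494
```

```bash
python3 st.py
```

```text
7.95 [0.5707 0.106  0.192 ] [-1.7992e+02 -6.0000e-02 -4.1870e+01] F [3.23 0.02 3.13] M [ 0.123 -1.018 -0.045] w 0.0494 j6 18.27 tau6 [ 2.000e-01 -4.493e+01  2.502e+01  5.450e+00 -9.300e-01  3.000e-02]
```

Call:
{"fn": "apply_moves", "kwargs": {
  "commands": [
    {"dp":[0,0,-1],"yaw":0,"grip":0.4},
    {"dp":[0,0,-2],"yaw":0,"grip":0.4},
    {"dp":[0,0,-2],"yaw":0,"grip":0.4}
  ]
}}

```text
time_s: 8.32
tcp_pos: [0.5691, 0.1057, 0.1927]
eef_rot: [179.9, 0.1, -41.9]
contact_force: [1.2, 0.5, -4.5]
gripper_width: 0.0495
```

```bash
python3 st.py
```

```text
8.325 [0.5691 0.1057 0.1927] [ 1.7991e+02  6.0000e-02 -4.1890e+01] F [ 1.21  0.5  -4.48] M [ 0.103 -0.586  0.031] w 0.0495 j6 18.28 tau6 [ 1.300e-01 -4.877e+01  2.879e+01  7.060e+00 -5.100e-01  1.000e-02]
```

Call:
{"fn": "apply_moves", "kwargs": {
  "commands": [
    {"dp":[0,0,3],"yaw":0,"grip":0.4},
    {"dp":[0,0,6],"yaw":0,"grip":0.4},
    {"dp":[0,0,9],"yaw":0,"grip":0.4},
    {"dp":[0,0,11],"yaw":0,"grip":0.4},
    {"dp":[0,0,11.5],"yaw":0,"grip":0.4},
    {"dp":[0,0,11.5],"yaw":0,"grip":0.4}
  ]
}}

```text
time_s: 9.07
tcp_pos: [0.5723, 0.1064, 0.1867]
eef_rot: [-179.7, -0.3, -41.8]
contact_force: [-3.5, 0.6, 23.7]
gripper_width: 0.0498
```

```bash
python3 st.py
```

```text
9.075 [0.5723 0.1064 0.1867] [-179.68   -0.26  -41.78] F [-3.51  0.62 23.7 ] M [ 0.157  1.447 -0.033] w 0.0498 j6 18.28 tau6 [-7.300e-01 -3.371e+01  1.987e+01  3.690e+00  1.260e+00  2.000e-02]
```

Call:
{"fn": "apply_moves", "kwargs": {
  "commands": [
    {"dp":[0,0,0],"yaw":-0.05,"grip":0.4},
    {"dp":[0,0,0],"yaw":-0.1,"grip":0.4}
  ]
}}

```text
time_s: 9.32
tcp_pos: [0.5726, 0.1065, 0.1868]
eef_rot: [-179.7, -0.3, -36.0]
contact_force: [-2.6, 0.6, 22.8]
gripper_width: 0.0497
```

```bash
python3 st.py
```

```text
9.325 [0.5726 0.1065 0.1868] [-179.67   -0.31  -35.96] F [-2.55  0.56 22.84] M [ 0.236  1.017 -0.032] w 0.0497 j6 24.09 tau6 [ -0.59 -34.22  19.53   3.56   0.87  -0.58]
```

Call:
{"fn": "apply_moves", "kwargs": {
  "commands": [
    {"dp":[0,0,0],"yaw":-0.05,"grip":0.4},
    {"dp":[0,0,0],"yaw":-0.1,"grip":0.4}
  ]
}}

```text
time_s: 9.57
tcp_pos: [0.5727, 0.1066, 0.1868]
eef_rot: [-179.7, -0.3, -30.2]
contact_force: [-2.3, 0.3, 22.8]
gripper_width: 0.0502
```

```bash
python3 st.py
```

```text
9.575 [0.5727 0.1066 0.1868] [-179.69   -0.35  -30.23] F [-2.34  0.33 22.79] M [ 0.338  0.92  -0.055] w 0.0502 j6 29.82 tau6 [ -0.65 -34.39  19.38   3.54   0.71  -0.56]
```

Call:
{"fn": "apply_moves", "kwargs": {
  "commands": [
    {"dp":[0,0,0],"yaw":-0.05,"grip":0.4},
    {"dp":[0,0,0],"yaw":-0.1,"grip":0.4}
  ]
}}

```text
time_s: 9.82
tcp_pos: [0.5727, 0.1066, 0.1868]
eef_rot: [-179.7, -0.4, -24.5]
contact_force: [-2.3, -0.2, 21.5]
gripper_width: 0.0497
```

```bash
python3 st.py
```

```text
9.825 [0.5727 0.1066 0.1868] [-179.73   -0.38  -24.5 ] F [-2.25 -0.22 21.5 ] M [ 0.373  0.823 -0.04 ] w 0.0497 j6 35.55 tau6 [ -0.76 -34.47  19.27   3.57   0.61  -0.55]
```

Call:
{"fn": "apply_moves", "kwargs": {
  "commands": [
    {"dp":[0,0,0],"yaw":-0.05,"grip":0.4},
    {"dp":[0,0,0],"yaw":-0.1,"grip":0.4}
  ]
}}

```text
time_s: 10.07
tcp_pos: [0.5728, 0.1067, 0.1868]
eef_rot: [-179.8, -0.4, -18.8]
contact_force: [-2.2, 1.7, 22.1]
gripper_width: 0.0494
```

```bash
python3 st.py
```

```text
10.075 [0.5728 0.1067 0.1868] [-179.75   -0.42  -18.77] F [-2.2   1.75 22.11] M [ 0.415  0.795 -0.137] w 0.0494 j6 41.28 tau6 [ -0.84 -34.53  19.21   3.58   0.55  -0.55]
```

Call:
{"fn": "apply_moves", "kwargs": {
  "commands": [
    {"dp":[0,0,-3],"yaw":0,"grip":0.4},
    {"dp":[0,0,-6],"yaw":0,"grip":0.4},
    {"dp":[0,0,-9],"yaw":0,"grip":0.4},
    {"dp":[0,0,-11],"yaw":0,"grip":0.4},
    {"dp":[0,0,-11.5],"yaw":0,"grip":0.4},
    {"dp":[0,0,-11.5],"yaw":0,"grip":0.4}
  ]
}}

```text
time_s: 10.82
tcp_pos: [0.5688, 0.1056, 0.1922]
eef_rot: [179.9, 0.1, -19.0]
contact_force: [0.4, -0.7, -9.6]
gripper_width: 0.0495
```

```bash
python3 st.py
```

```text
10.825 [0.5688 0.1056 0.1922] [ 1.799e+02  1.300e-01 -1.897e+01] F [ 0.4  -0.73 -9.59] M [-0.233 -0.28   0.098] w 0.0495 j6 41.19 tau6 [ 2.900e-01 -5.122e+01  3.114e+01  7.670e+00 -8.000e-02 -4.000e-02]
```

Call:
{"fn": "apply_moves", "kwargs": {
  "commands": [
    {"dp":[0,0,3],"yaw":0,"grip":0.4},
    {"dp":[0,0,6],"yaw":0,"grip":0.4},
    {"dp":[0,0,9],"yaw":0,"grip":0.4},
    {"dp":[0,0,11],"yaw":0,"grip":0.4},
    {"dp":[0,0,11.5],"yaw":0,"grip":0.4},
    {"dp":[0,0,11.5],"yaw":0,"grip":0.4}
  ]
}}

```text
time_s: 11.58
tcp_pos: [0.5724, 0.1068, 0.1869]
eef_rot: [-179.8, -0.4, -18.9]
contact_force: [-4.7, 2.1, 21.1]
gripper_width: 0.05
```

```bash
python3 st.py
```

```text
11.575 [0.5724 0.1068 0.1869] [-179.76   -0.37  -18.86] F [-4.7   2.13 21.11] M [0.543 1.749 0.025] w 0.05 j6 41.19 tau6 [-1.500e+00 -3.486e+01  2.084e+01  4.460e+00  1.330e+00  2.000e-02]
```

Call:
{"fn": "apply_moves", "kwargs": {
  "commands": [
    {"dp":[0,0,0],"yaw":-0.05,"grip":0.4},
    {"dp":[0,0,0],"yaw":-0.1,"grip":0.4}
  ]
}}

```text
time_s: 11.82
tcp_pos: [0.5726, 0.1068, 0.1869]
eef_rot: [-179.8, -0.4, -13.0]
contact_force: [-4.5, 2.2, 20.8]
gripper_width: 0.0497
```

```bash
python3 st.py
```

```text
11.825 [0.5726 0.1068 0.1869] [-179.79   -0.41  -13.05] F [-4.47  2.2  20.84] M [ 0.661  1.516 -0.168] w 0.0497 j6 47.0 tau6 [ -1.38 -35.2   20.62   4.41   1.09  -0.55]
```

Call:
{"fn": "apply_moves", "kwargs": {
  "commands": [
    {"dp":[0,0,0],"yaw":-0.05,"grip":0.4},
    {"dp":[0,0,0],"yaw":-0.1,"grip":0.4}
  ]
}}

```text
time_s: 12.08
tcp_pos: [0.5726, 0.1069, 0.1869]
eef_rot: [-179.8, -0.4, -7.3]
contact_force: [-3.3, 1.9, 21.4]
gripper_width: 0.0494
```

```bash
python3 st.py
```

```text
12.075 [0.5726 0.1069 0.1869] [-179.82   -0.44   -7.31] F [-3.27  1.92 21.44] M [ 0.686  1.484 -0.114] w 0.0494 j6 52.74 tau6 [ -1.51 -35.23  20.54   4.46   1.03  -0.53]
```

Call:
{"fn": "apply_moves", "kwargs": {
  "commands": [
    {"dp":[0,0,0],"yaw":-0.05,"grip":0.4},
    {"dp":[0,0,0],"yaw":-0.1,"grip":0.4}
  ]
}}

```text
time_s: 12.32
tcp_pos: [0.5726, 0.107, 0.1869]
eef_rot: [-179.9, -0.5, -1.6]
contact_force: [-3.1, 2.4, 19.8]
gripper_width: 0.0497
```

```bash
python3 st.py
```

```text
12.325 [0.5726 0.107  0.1869] [-179.86   -0.46   -1.58] F [-3.11  2.35 19.81] M [ 0.823  1.462 -0.134] w 0.0497 j6 58.46 tau6 [ -1.67 -35.27  20.48   4.53   0.97  -0.53]
```

Call:
{"fn": "apply_moves", "kwargs": {
  "commands": [
    {"dp":[0,0,0],"yaw":-0.05,"grip":0.4},
    {"dp":[0,0,0],"yaw":-0.1,"grip":0.4}
  ]
}}

```text
time_s: 12.58
tcp_pos: [0.5727, 0.107, 0.187]
eef_rot: [-179.9, -0.5, 4.1]
contact_force: [-3.8, 2.6, 20.9]
gripper_width: 0.0498
```

```bash
python3 st.py
```

```text
12.575 [0.5727 0.107  0.187 ] [-179.9    -0.48    4.14] F [-3.83  2.63 20.88] M [ 0.794  1.481 -0.091] w 0.0498 j6 64.19 tau6 [ -1.75 -35.29  20.44   4.55   0.94  -0.53]
```

Call:
{"fn": "apply_moves", "kwargs": {
  "commands": [
    {"dp":[0,0,-3],"yaw":0,"grip":0.4},
    {"dp":[0,0,-6],"yaw":0,"grip":0.4},
    {"dp":[0,0,-9],"yaw":0,"grip":0.4},
    {"dp":[0,0,-11],"yaw":0,"grip":0.4},
    {"dp":[0,0,-11.5],"yaw":0,"grip":0.4},
    {"dp":[0,0,-11.5],"yaw":0,"grip":0.4}
  ]
}}

```text
time_s: 13.32
tcp_pos: [0.5701, 0.106, 0.1936]
eef_rot: [-180.0, -0.0, 4.0]
contact_force: [1.3, 2.1, 2.1]
gripper_width: 0.0498
```

```bash
python3 st.py
```

```text
13.325 [0.5701 0.106  0.1936] [-1.7999e+02 -3.0000e-02  3.9700e+00] F [1.31 2.09 2.1 ] M [ 0.557 -0.761  0.023] w 0.0498 j6 64.11 tau6 [ -0.61 -45.15  25.33   5.97  -0.87   0.  ]
```

Call:
{"fn": "apply_moves", "kwargs": {
  "commands": [
    {"dp":[0,0,-1],"yaw":0,"grip":0.4},
    {"dp":[0,0,-2],"yaw":0,"grip":0.4},
    {"dp":[0,0,-3],"yaw":0,"grip":0.4},
    {"dp":[0,0,-3],"yaw":0,"grip":0.4}
  ]
}}

```text
time_s: 13.82
tcp_pos: [0.5697, 0.1058, 0.1964]
eef_rot: [180.0, 0.0, 4.0]
contact_force: [1.1, 0.9, -1.8]
gripper_width: 0.0495
```

```bash
python3 st.py
```

```text
13.825 [0.5697 0.1058 0.1964] [1.7999e+02 2.0000e-02 3.9600e+00] F [ 1.07  0.85 -1.81] M [ 0.307 -0.437 -0.029] w 0.0495 j6 64.11 tau6 [ -0.45 -47.09  27.61   6.77  -0.49   0.  ]
```

Call:
{"fn": "apply_moves", "kwargs": {
  "commands": [
    {"dp":[0,0,-4],"yaw":0,"grip":0.4},
    {"dp":[0,0,-10],"yaw":0,"grip":0.4},
    {"dp":[0,0,-18],"yaw":0,"grip":0.4},
    {"dp":[0,0,-28],"yaw":0,"grip":0.4},
    {"dp":[0,0,-40],"yaw":0,"grip":0.4},
    {"dp":[0,0,-60],"yaw":0,"grip":0.4},
    {"dp":[0,0,-80],"yaw":0,"grip":0.4},
    {"dp":[0,0,-80],"yaw":0,"grip":0.4}
  ]
}}

```text
time_s: 14.82
tcp_pos: [0.5707, 0.1061, 0.2788]
eef_rot: [-179.9, -0.2, 4.0]
contact_force: [-0.4, 0.1, -1.1]
gripper_width: 0.0496
```

```bash
python3 st.py; python3 - <<'E'
from h import *
from plant import capture,get_state
for n in("scene","top"):
    c=capture(n);np.savez(f"{n}1.npz",**c);cv2.imwrite(f"pics/{n}1.png",cv2.cvtColor(c["color"],cv2.COLOR_RGB2BGR))
s=get_state();W=Rm(s['eef_rot']);print((W.T@(np.array([.449,-.225,.3])-s['tcp_pos'])*1000).round(1))
E
python3 w.py pics/w5.png
```

```text
14.825 [0.5707 0.1061 0.2788] [-179.93   -0.2     3.97] F [-0.36  0.11 -1.14] M [-0.059  0.01  -0.067] w 0.0496 j6 64.11 tau6 [-1.000e-02 -4.476e+01  3.084e+01  7.330e+00 -2.400e-01 -0.000e+00]
[-143.2  321.8  -23.6]
14.925 [ 2.985e+01  9.930e+00 -7.230e+00 -2.000e-02 -7.283e+01  6.411e+01] [0.5696 0.1059 0.2765] [-179.98   -0.      3.96] [ 0.33 -0.41 -0.81] [-0.061  0.033  0.027] 0.04941447941963837
769.5 (210, 286, 92, 25) ((255.5, 286.5), 45.502845764160156)
[0.5036 0.102  0.228 ] [0.498  0.1016 0.22  ]
3205.5 (206, 206, 101, 55) ((256.03204345703125, 255.2959747314453), 50.10516357421875)
[0.5338 0.1036 0.228 ] [0.5294 0.1033 0.22  ]
```

View pics/scene1.png

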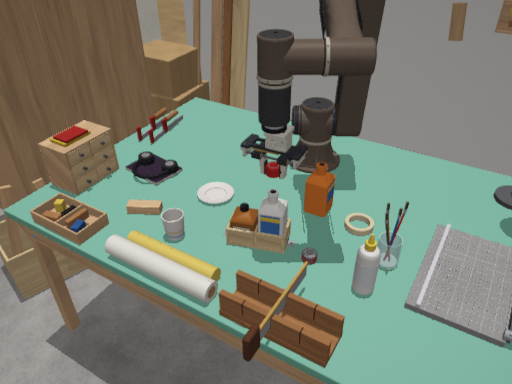

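View pics/w5.png

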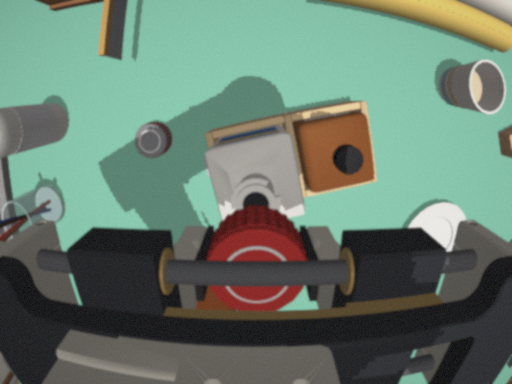

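Cap is off and the bottle stands. But I gripped low: the fingertips reach about 4 mm below the skirt, so they would touch the saucer before the cap does. I'll rest the cap back on the neck in the free sector, regrip about 8 mm higher, then carry it over.

Call:
{"fn": "apply_moves", "kwargs": {
  "commands": [
    {"dp":[0,0,20],"yaw":0,"grip":0.4},
    {"dp":[0,0,40],"yaw":0,"grip":0.4},
    {"dp":[0,0,55],"yaw":0,"grip":0.4},
    {"dp":[0,0,65],"yaw":0,"grip":0.4},
    {"dp":[0,0,73],"yaw":0,"grip":0.4},
    {"dp":[0,0,78],"yaw":0,"grip":0.4},
    {"dp":[0,0,80],"yaw":0,"grip":0.4},
    {"dp":[0,0,81],"yaw":0,"grip":0.4},
    {"dp":[0,0,81],"yaw":0,"grip":0.4}
  ]
}}

```text
time_s: 16.1
tcp_pos: [0.5702, 0.1061, 0.1958]
eef_rot: [-180.0, -0.0, 4.0]
contact_force: [1.9, 1.5, 1.0]
gripper_width: 0.0499
```

```bash
python3 st.py
```

```text
16.1 [0.5702 0.1061 0.1958] [-1.7998e+02 -4.0000e-02  3.9700e+00] F [1.9  1.47 1.  ] M [ 0.513 -0.695  0.003] w 0.0499 j6 64.11 tau6 [ -0.63 -45.64  26.04   6.29  -0.75  -0.  ]
```

Call:
{"fn": "apply_moves", "kwargs": {
  "commands": [
    {"dp":[0,0,1],"yaw":0,"grip":0.4},
    {"dp":[0,0,1.5],"yaw":0,"grip":0.4},
    {"dp":[0,0,1.5],"yaw":0,"grip":0.4}
  ]
}}

```text
time_s: 16.48
tcp_pos: [0.5699, 0.106, 0.1941]
eef_rot: [-180.0, -0.0, 4.0]
contact_force: [1.8, 1.3, 1.5]
gripper_width: 0.0498
```

```bash
python3 st.py
```

```text
16.475 [0.5699 0.106  0.1941] [-1.80e+02 -1.00e-02  3.97e+00] F [1.78 1.34 1.47] M [ 0.515 -0.682  0.023] w 0.0498 j6 64.11 tau6 [ -0.73 -45.48  25.78   6.25  -0.79   0.  ]
```

Call:
{"fn": "apply_moves", "kwargs": {
  "commands": [
    {"dp":[0,0,1],"yaw":0,"grip":0.4},
    {"dp":[0,0,1],"yaw":0,"grip":0.4}
  ]
}}

```text
time_s: 16.73
tcp_pos: [0.5701, 0.106, 0.1933]
eef_rot: [-180.0, -0.0, 4.0]
contact_force: [0.5, 1.1, 2.5]
gripper_width: 0.0494
```

```bash
python3 st.py
```

```text
16.725 [0.5701 0.106  0.1933] [-1.7999e+02 -4.0000e-02  3.9700e+00] F [0.5  1.13 2.49] M [ 0.652 -0.743 -0.02 ] w 0.0494 j6 64.11 tau6 [ -0.86 -44.51  24.86   5.96  -0.86   0.  ]
```

Call:
{"fn": "apply_moves", "kwargs": {
  "commands": [
    {"dp":[0,0,0],"yaw":0,"grip":0.6},
    {"dp":[0,0,0],"yaw":0,"grip":0.75},
    {"dp":[0,0,0],"yaw":0,"grip":0.75},
    {"dp":[0,0,-8],"yaw":0,"grip":0.75},
    {"dp":[0,0,-9],"yaw":0,"grip":0.75},
    {"dp":[0,0,-9],"yaw":0,"grip":0.75}
  ]
}}

```text
time_s: 17.48
tcp_pos: [0.5699, 0.1059, 0.2023]
eef_rot: [-180.0, -0.0, 4.0]
contact_force: [-0.1, -0.1, -0.3]
gripper_width: 0.0655
```

```bash
python3 st.py;python3 w.py pics/w6.png
```

```text
17.475 [0.5699 0.1059 0.2023] [-1.7999e+02 -2.0000e-02  3.9600e+00] F [-0.12 -0.13 -0.32] M [-0.076  0.034  0.016] w 0.0655 j6 64.11 tau6 [ -0.   -46.21  28.23   6.65   0.06  -0.  ]
17.475 [ 29.85  12.6  -13.71  -0.   -63.66  64.11] [0.5699 0.1059 0.2023] [-1.7999e+02 -2.0000e-02  3.9600e+00] [-0.12 -0.13 -0.32] [-0.076  0.034  0.016] 0.06550090275978616
838.0 (229, 240, 55, 21) ((256.0, 258.5), 27.04173469543457)
[0.5734 0.1063 0.228 ] [0.5689 0.106  0.22  ]
2983.0 (209, 200, 95, 61) ((256.0, 247.80172729492188), 48.31574249267578)
[0.5796 0.1067 0.228 ] [0.5754 0.1064 0.22  ]
```

View pics/w6.png

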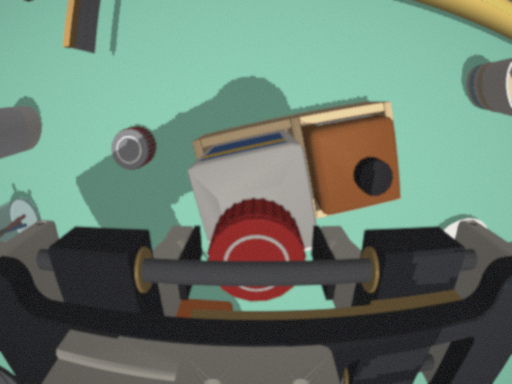

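Call:
{"fn": "apply_moves", "kwargs": {
  "commands": [
    {"dp":[0,0,0],"yaw":0,"grip":0.4},
    {"dp":[0,0,0],"yaw":0,"grip":0.4},
    {"dp":[0,0,0],"yaw":0,"grip":0.4},
    {"dp":[0,0,0],"yaw":0,"grip":0.4},
    {"dp":[0,0,-2],"yaw":0,"grip":0.4},
    {"dp":[0,0,-4],"yaw":0,"grip":0.4},
    {"dp":[0,0,-4],"yaw":0,"grip":0.4}
  ],
  "newtons": 30
}}

```text
time_s: 18.4
tcp_pos: [0.5699, 0.1059, 0.2063]
eef_rot: [-180.0, -0.0, 4.0]
contact_force: [0.0, 1.0, -0.6]
gripper_width: 0.0494
```

```bash
python3 st.py
```

```text
18.4 [0.5699 0.1059 0.2063] [-1.7999e+02 -2.0000e-02  3.9700e+00] F [ 0.03  1.04 -0.6 ] M [ 0.037 -0.002  0.025] w 0.0494 j6 64.11 tau6 [-6.000e-02 -4.615e+01  2.834e+01  6.740e+00  2.000e-02  0.000e+00]
```

Call:
{"fn": "apply_moves", "kwargs": {
  "commands": [
    {"dp":[0,0,-12],"yaw":0,"grip":0.4},
    {"dp":[0,0,-30],"yaw":0,"grip":0.4},
    {"dp":[0,0,-55],"yaw":0,"grip":0.4},
    {"dp":[0,0,-85],"yaw":0,"grip":0.4},
    {"dp":[-15,35,-85],"yaw":0,"grip":0.4},
    {"dp":[-35,80,-85],"yaw":0,"grip":0.4},
    {"dp":[-57,128,-85],"yaw":0,"grip":0.4},
    {"dp":[-79,176,-85],"yaw":0,"grip":0.4},
    {"dp":[-100,224,-85],"yaw":0,"grip":0.4},
    {"dp":[-118,265,-85],"yaw":0,"grip":0.4},
    {"dp":[-133,300,-85],"yaw":0,"grip":0.4},
    {"dp":[-143,322,-85],"yaw":0,"grip":0.4}
  ]
}}

```text
time_s: 19.9
tcp_pos: [0.4487, -0.2269, 0.2921]
eef_rot: [180.0, -0.1, 3.9]
contact_force: [0.2, 0.2, -0.3]
gripper_width: 0.0497
```

Call:
{"fn": "apply_moves", "kwargs": {
  "commands": [
    {"dp":[0,0,30],"yaw":0,"grip":0.4},
    {"dp":[0,0,70],"yaw":0,"grip":0.4},
    {"dp":[0,0,100],"yaw":0,"grip":0.4},
    {"dp":[0,0,100],"yaw":0,"grip":0.4},
    {"dp":[0,0,100],"yaw":0,"grip":0.4}
  ]
}}

```text
time_s: 20.52
tcp_pos: [0.4504, -0.2256, 0.1928]
eef_rot: [179.9, -0.1, 4.0]
contact_force: [0.2, -0.6, 0.3]
gripper_width: 0.0497
```

```bash
python3 st.py;python3 w.py pics/w7.png; python3 - <<'E'
from h import *
from plant import capture
for n in("scene","top"):
    c=capture(n);np.savez(f"{n}2.npz",**c);cv2.imwrite(f"pics/{n}2.png",cv2.cvtColor(c["color"],cv2.COLOR_RGB2BGR))
E
```

```text
20.525 [ 0.4504 -0.2256  0.1928] [ 1.7994e+02 -1.0000e-01  3.9900e+00] F [ 0.24 -0.63  0.33] M [-0.077  0.005 -0.006] w 0.0497 j6 98.15 tau6 [ -0.07 -34.65  26.59   6.27   0.05   0.  ]
20.525 [-4.190e+00  5.770e+00 -2.350e+01  5.000e-02 -6.062e+01  9.815e+01] [ 0.4504 -0.2256  0.1928] [ 1.7994e+02 -1.0000e-01  3.9900e+00] [ 0.24 -0.63  0.33] [-0.077  0.005 -0.006] 0.049679877762836715
838.5 (229, 240, 55, 21) ((256.02777099609375, 258.0), 27.046377182006836)
[ 0.4595 -0.2248  0.228 ] [ 0.455  -0.2251  0.22  ]
3065.5 (208, 200, 98, 61) ((256.5, 249.33050537109375), 49.454612731933594)
[ 0.4642 -0.2247  0.228 ] [ 0.46  -0.225  0.22 ]
```

View pics/w7.png

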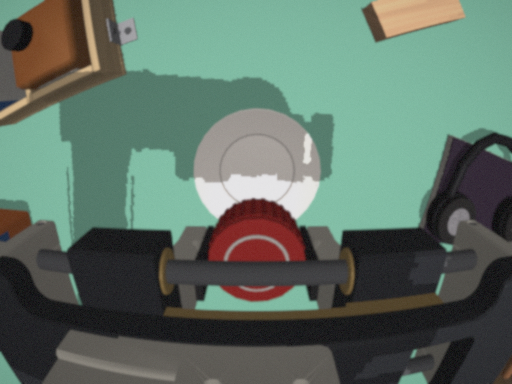

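View pics/scene2.png

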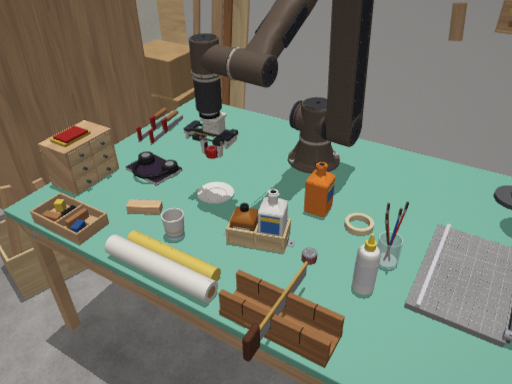

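```bash
python3 - <<'E'
from h import *
from plant import capture,get_state
s=get_state();c=capture("wrist")
def P(u,v,z):
    o,d=wray(c,s['tcp_pos'],s['eef_rot'],(u,v));return (o+d*(z-o[2])/d[2]).round(4)
for p in((220,171),(294,171),(257,134)): print(p,P(*p,.006))
for p in((194,170),(321,170),(257,108)): print(p,P(*p,.016))
E
```

```text
(220, 171) [ 0.4484 -0.1824  0.006 ]
(294, 171) [ 0.4545 -0.2706  0.006 ]
(257, 134) [ 0.4953 -0.2234  0.006 ]
(194, 170) [ 0.4501 -0.1527  0.016 ]
(321, 170) [ 0.4602 -0.3009  0.016 ]
(257, 108) [ 0.5255 -0.2213  0.016 ]
```

Call:
{"fn": "apply_moves", "kwargs": {
  "commands": [
    {"dp":[0,0,40],"yaw":0,"grip":0.4},
    {"dp":[0,0,90],"yaw":0,"grip":0.4},
    {"dp":[0,0,135],"yaw":0,"grip":0.4},
    {"dp":[0,0,160],"yaw":0,"grip":0.4},
    {"dp":[0,0,172],"yaw":0,"grip":0.4},
    {"dp":[0,0,178],"yaw":0,"grip":0.4},
    {"dp":[0,0,178],"yaw":0,"grip":0.4},
    {"dp":[0,0,178],"yaw":0,"grip":0.4}
  ]
}}

```text
time_s: 21.72
tcp_pos: [0.4502, -0.2253, 0.014]
eef_rot: [180.0, -0.1, 4.0]
contact_force: [0.2, 0.4, -0.3]
gripper_width: 0.0495
```

```bash
python3 st.py
```

```text
21.725 [ 0.4502 -0.2253  0.014 ] [ 1.7998e+02 -1.0000e-01  3.9800e+00] F [ 0.23  0.36 -0.27] M [-0.08  -0.035  0.016] w 0.0495 j6 98.15 tau6 [ -0.   -44.65  18.33   4.31   0.07  -0.  ]
```

Call:
{"fn": "apply_moves", "kwargs": {
  "commands": [
    {"dp":[0,0,2],"yaw":0,"grip":0.4},
    {"dp":[0,0,3.5],"yaw":0,"grip":0.4},
    {"dp":[0,0,4],"yaw":0,"grip":0.4},
    {"dp":[0,0,4],"yaw":0,"grip":0.4}
  ]
}}

```text
time_s: 22.22
tcp_pos: [0.4494, -0.2252, 0.009]
eef_rot: [-180.0, 0.0, 4.0]
contact_force: [0.1, 0.1, -0.8]
gripper_width: 0.0492
```

```bash
python3 st.py
```

```text
22.225 [ 0.4494 -0.2252  0.009 ] [-1.80e+02  1.00e-02  3.97e+00] F [ 0.06  0.09 -0.75] M [-0.012 -0.015 -0.032] w 0.0492 j6 98.15 tau6 [ -0.   -45.38  18.08   4.25   0.08  -0.  ]
```

Call:
{"fn": "apply_moves", "kwargs": {
  "commands": [
    {"dp":[0,0,0.7],"yaw":0,"grip":0.4},
    {"dp":[0,0,1.4],"yaw":0,"grip":0.4},
    {"dp":[0,0,1.4],"yaw":0,"grip":0.4}
  ]
}}

```text
time_s: 22.6
tcp_pos: [0.4496, -0.2252, 0.0085]
eef_rot: [180.0, -0.0, 4.0]
contact_force: [-3.5, 3.0, 11.8]
gripper_width: 0.0499
```

```bash
python3 st.py
```

```text
22.6 [ 0.4496 -0.2252  0.0085] [ 1.7999e+02 -2.0000e-02  3.9800e+00] F [-3.46  3.04 11.77] M [ 0.829  1.141 -0.017] w 0.0499 j6 98.15 tau6 [-3.200e-01 -4.046e+01  1.742e+01  3.960e+00  1.280e+00  3.000e-02]
```

Call:
{"fn": "apply_moves", "kwargs": {
  "commands": [
    {"dp":[0,0,-0.8],"yaw":0,"grip":0.4},
    {"dp":[0,0,-0.8],"yaw":0,"grip":0.4},
    {"dp":[0,0,-0.8],"yaw":0,"grip":0.4}
  ]
}}

```text
time_s: 22.98
tcp_pos: [0.4495, -0.2252, 0.0085]
eef_rot: [180.0, -0.0, 4.0]
contact_force: [-0.3, 0.8, 3.5]
gripper_width: 0.0495
```

```bash
python3 st.py; python3 w.py pics/w8.png
```

```text
22.975 [ 0.4495 -0.2252  0.0085] [ 1.80e+02 -1.00e-02  3.97e+00] F [-0.34  0.81  3.55] M [ 0.321  0.204 -0.035] w 0.0495 j6 98.15 tau6 [-2.900e-01 -4.376e+01  1.752e+01  4.110e+00  3.300e-01  1.000e-02]
22.975 [ -4.19  19.33 -35.71   0.   -34.95  98.15] [ 0.4495 -0.2252  0.0085] [ 1.80e+02 -1.00e-02  3.97e+00] [-0.34  0.81  3.55] [ 0.321  0.204 -0.035] 0.049519730107913815
837.0 (229, 240, 55, 21) ((256.0, 258.0), 27.074071884155273)
[ 0.5633 -0.2174  0.228 ] [ 0.5587 -0.2177  0.22  ]
3092.5 (208, 200, 98, 61) ((256.5, 248.9310302734375), 49.534271240234375)
[ 0.5608 -0.2174  0.228 ] [ 0.5566 -0.2177  0.22  ]
```

View pics/w8.png

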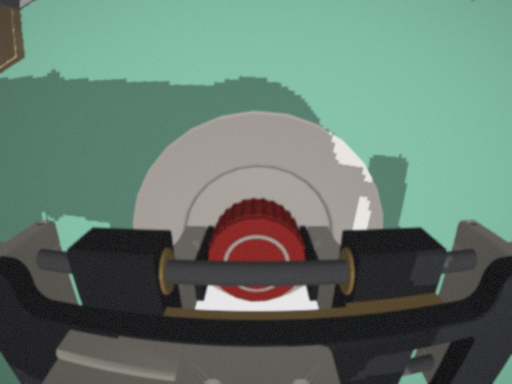

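Cap stands in the middle of the saucer's floor, still held (cap ring at about (257,262), floor circle centred near column 258). Releasing: open a little, then rise.

Call:
{"fn": "apply_moves", "kwargs": {
  "commands": [
    {"dp":[0,0,0],"yaw":0,"grip":0.6},
    {"dp":[0,0,-0.5],"yaw":0,"grip":0.63},
    {"dp":[0,0,-2],"yaw":0,"grip":0.65},
    {"dp":[0,0,-6],"yaw":0,"grip":0.7},
    {"dp":[0,0,-14],"yaw":0,"grip":0.75},
    {"dp":[0,0,-30],"yaw":0,"grip":0.8},
    {"dp":[0,0,-60],"yaw":0,"grip":0.8},
    {"dp":[0,0,-110],"yaw":0,"grip":0.8},
    {"dp":[0,0,-160],"yaw":0,"grip":0.8},
    {"dp":[0,0,-160],"yaw":0,"grip":0.8},
    {"dp":[0,0,-160],"yaw":0,"grip":0.8}
  ]
}}

```text
time_s: 24.4
tcp_pos: [0.4491, -0.2251, 0.1687]
eef_rot: [-180.0, -0.0, 3.9]
contact_force: [0.5, 0.3, -0.7]
gripper_width: 0.07
```

```bash
python3 st.py; python3 w.py pics/w9.png;  python3 - <<'E'
from h import *
from plant import capture
for n in("scene","top"):
    c=capture(n);np.savez(f"{n}3.npz",**c);cv2.imwrite(f"pics/{n}3.png",cv2.cvtColor(c["color"],cv2.COLOR_RGB2BGR))
E
```

```text
24.4 [ 0.4491 -0.2251  0.1687] [-1.7998e+02 -4.0000e-02  3.9500e+00] F [ 0.46  0.34 -0.75] M [-0.019  0.045 -0.01 ] w 0.07 j6 98.15 tau6 [  0.04 -37.96  27.42   6.41   0.06  -0.  ]
24.4 [-4.190e+00  6.990e+00 -2.552e+01 -3.000e-02 -5.745e+01  9.815e+01] [ 0.4491 -0.2251  0.1687] [-1.7998e+02 -4.0000e-02  3.9500e+00] [ 0.46  0.34 -0.75] [-0.019  0.045 -0.01 ] 0.06996433095036496
5.0 (509, 361, 3, 5) ((510.5, 363.0), 2.061652660369873)
[ 0.372  -0.4294  0.228 ] [ 0.3593 -0.4464  0.22  ]
1696.0 (234, 154, 46, 49) ((256.4222717285156, 178.18394470214844), 24.321033477783203)
[ 0.5029 -0.2215  0.228 ] [ 0.5009 -0.2216  0.22  ]
```

View pics/w9.png

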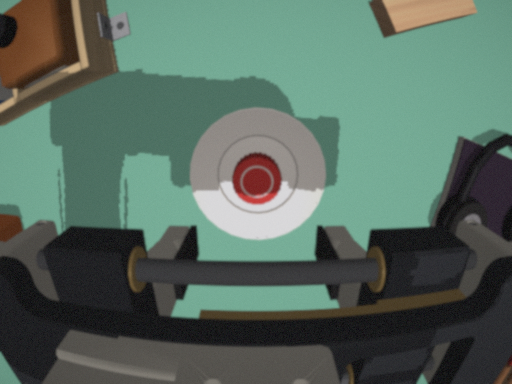

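View pics/scene3.png

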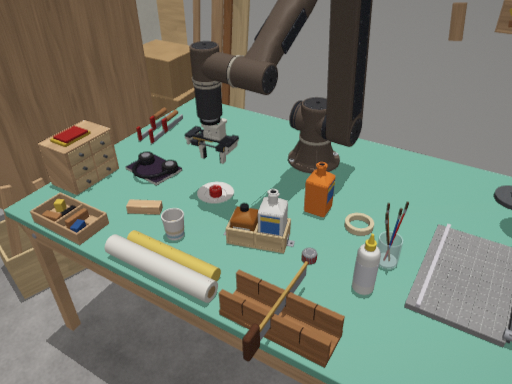

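Cap stands centred and flat on the saucer (wrist view at (257,180), saucer at (258,173)). The bottle stands in its caddy and the bystanders look unmoved. Handing in.

```bash
python3 -c "
from plant import close_job
print(close_job())"
```

```text
the job is handed in; nothing more can be done
None
```

I opened the bottle, set the red cap upright on the flat middle of the saucer, and handed the job in at about 24.5 s.

- **Opening:** I pressed the cap about 5 mm down with 20–24 N and turned it anticlockwise. Two trial lifts, at about 61° and 84°, still caught, pulling up about 4.5 N and 9.6 N. At about 107° it came free, and I never touched the end stop.
- **Regrip:** After lifting the cap clear I found I had gripped it low, with the fingertips about 4 mm below the skirt. I rested the cap back on the neck, regripped it 9 mm higher, and lifted it off again without it catching.
- **Placing:** I felt the cap touch the saucer with the fingertips about 8.5 mm above the table. That pushed back with about 12 N for a moment, and I eased it to 3.5 N before letting go.

**Last checks:** The cap sits near the saucer's centre in the wrist picture, with my position estimates agreeing to about 2 mm. In the last scene picture the bottle stands in its pocket. The bystanders look unmoved there, but I checked them only by eye. The gripper was clear of everything, with the force reading near zero.

**Disagreements:** The scene camera's first estimate of the cap was about 5 mm off the others, so I used the wrist camera. The joint and twist readings were too noisy to feel the cap come free, so I relied on the lift tests.

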